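# Drop silver scrap through the trap of the scrap box and hold the trap open

## Robot

A 7-joint arm with a two-finger parallel gripper is mounted at the origin on a cart in front of the work surface, level with it; the furniture and walls round the work are solid. World frame = base frame: x ahead of the robot, y to its left, z up, the work surface at z = 0. Lengths are in m, angles in rad, forces in N, time in s.
With the tool pointing down it reaches from about 0.4 to 0.875 m from the base axis. Payload 6.5 kg.
Tool frame: the origin (TCP) lies midway between the tips of the shut fingers; the grasp point (between the pads) lies 19 mm behind it; z points along the fingers, y is the direction in which the jaws open and shut (so a half turn about z gives the same grasp; the last joint's range is limited). The gripper opens to 88 mm and grips with 3 to 60 N. Pads are 18 mm wide; open, the fingers measure 123 mm over their backs; the gripper's body (75 mm by 187 mm) begins 45 mm behind the grasp point.
Start: joints at [1.276, 0.536, -0.004, 1.538, 0.003, 1.067, -0.071], TCP at [0.147, -0.633, 0.239] pointing down, gripper open.
Joint ranges: [-2.7, 2.7], [-0.37, 2.16], [-1.27, 1.26], [0.24, 2.4], [-1.31, 4.45], [0.19, 1.91], [-2.76, 2.76]. Speed limits (rad/s): [2.39, 2.39, 3.14, 3.14, 3.14, 3.14, 3.14].

## Interface

Orientations are given as a 3x3 rotation matrix whose columns are the frame's x, y, z axes.
In Python, from station import * gives the robot as it stands.
- The arm moves only by the tool apply_moves, never from a script. Its argument "rows" is a list of rows, each an object of numbers: "x", "y", "z": the shift along the tool's x, y, z in cm; "roll": the turn about the tool's z in degrees; "claw": the opening, from 0 (shut) to 1 (fully open). In form: [{"x": .., "y": .., "z": .., "roll": .., "claw": ..}, ...]. A call has 1 to 12 rows; each row shifts and turns the commanded pose from where the row before left it, along the tool's axes as they then stand; what a row does not reach is not made up. A row lasts 1/12 s, in which the tool goes at most 41.7 mm and 7.16 degrees, less where a joint would pass 70% of its speed; a pose out of reach is approached as far as the arm can. A call is refused whole if a number of a shift passes 4.17 or a number of a turn 7.16, either way. A call with a gripper value outside its range is refused whole. The fingers move at their own pace and stop on an object; "newtons" is the grip in N (left out, the last holds). Time passes only in rows, so rows that do not move let the fingers close. It gives the time, the measured TCP pose, the force and the opening at its end, in the units of the state.
- observe(): the state, without advancing time (a new reading comes with each control period).
- snapshot(name): name is "side" or "top"; returns a dict with "frame" (384x512x3 uint8, blue, green, red), "mtx" (3x3 intrinsics, pixels), "k1" (the pictures are not rectified: a ray, as slopes to the right and down, at radius r is drawn at 1 + k1 r^2 times it, then the intrinsics apply), "extrinsics" (4x4, takes a point from world to camera coordinates). Camera axes: x right, y up, looking along -z (the intrinsics and any distortion apply to the point x, -y, -z); pixel columns grow to the right and rows downward; lengths in m; the calibration is good to about 2 mm. A picture is of the moment at which its call begins. There is no depth.
- job_done(): hands the job in, once; it reports no verdict.
The state is a dict: "time_s": time; "joints": joint angles; "qd": joint speeds; "joint_torque": joint torques, N m; "tool_pos": TCP position; "tool_rot": TCP orientation; "force": force on the tool from outside, world axes, zero at the start; "torque": the same for the moment, N m; "finger_gap": opening from 0.0 (shut) to 1.0 (fully open).
Only numpy, scipy, OpenCV 4.12 (cv2) and the standard library are available. Lean on these libraries where they do the work, as an engineer would, in place of code of your own. Each camera call takes 0.05 s, during which the arm holds its last target. There are 200 camera calls.

## Task

Drop the five bits of silver scrap into the scrap box: tip the pouring tray over its hopper so that all five slide down onto the closed trap, and set the empty tray back on the bench, flat and let go. Then bring the sprung lever on the side of the box down to level, so that the trap lets them fall, and finish still holding it there, since I want to look down the open hopper; no lower than level, or the trap digs into the scrap. Leave the solder spool, beeswax, ring clamp and loupe where they lie.

Things in the scene. Friction and masses are not known exactly. Their poses are not given: they have to be found in the camera images.
- scrap_box: Grey sheet-steel box, 98 x 98 mm, 112 mm high, fixed on a foot plate 134 x 126 mm. Origin: centre of its underside on the bench; z up; -x is its front (sight window, brass lock), turned roughly to the robot. A round steel hopper stands on top. Under the hopper lies the flat trap, top face 103 mm above the bench when shut; the chamber below it is 92 x 92 mm inside, floor at 4 mm.
- hopper_mouth (a point): Centre of the hopper's round mouth, at its rim, 148 mm above the bench. The mouth is 118 mm wide inside (rim 122 mm outside); the hopper narrows to an 84 mm hole at height 112 mm.
- trap (a joint): Angle of trap and side lever, one rigid part on a shaft along the box's y. 0: trap shut, lever pointing up to the box's front, 0.94 rad (54 degrees) above level. Grows as the lever goes down; 0.94: lever level, trap hanging open; stop at 1.2. A spring shuts it when let go: about 5 N down on the grip starts it, about 7 N holds it level.
- lever_grip (a point): Centre of the black rubber grip on the lever's end: a round bar 14 mm thick, 44 mm long, along the box's y, 97 mm to the box's -y side. The lever arm joins its end next to the box, 25 mm from this point. Lever raised: 177 mm above the bench; level: 100 mm. It moves on an arc of 95 mm radius about lever_shaft.
- lever_shaft (a point): The point on the lever's shaft axis beside the grip's middle: 40 mm behind the box's middle (+x), 97 mm to its -y side, 100 mm above the bench. The lever is level when lever_grip is as high as this point, 95 mm in front of it (-x of the box).
- pour_tray: Bright folded steel pouring tray, 104 mm long (x), 66 mm wide (y), sides and back 14 mm high, sheet 2 mm, 90 to 140 g. Origin: centre of its underside; z up. Its -x end is open: the sides draw in to a lip 45 mm wide, 52 mm from the origin; they are straight from x = -28 to +52 mm, where it can be taken across its width. The scrap slides when it is tilted 25 to 36 degrees, lip down.
- button_1: Silver casting button, a bit of the scrap: a round foot 17 mm across with a stub on top, 14 mm high, 14 g. Origin: centre of its foot. It starts standing on the tray.
- button_2: Silver casting button, a bit of the scrap: a round foot 17 mm across with a stub on top, 14 mm high, 14 g. Origin: centre of its foot. It starts standing on the tray.
- button_3: Silver casting button, a bit of the scrap: a round foot 17 mm across with a stub on top, 14 mm high, 14 g. Origin: centre of its foot. It starts standing on the tray.
- offcut_1: Silver bar offcut, a bit of the scrap: a block 17 x 12 x 9 mm, 18 g. Origin: centre of its underside. It starts lying on the tray.
- offcut_2: Silver bar offcut, a bit of the scrap: a block 17 x 12 x 9 mm, 18 g. Origin: centre of its underside. It starts lying on the tray.
- solder_spool: Small spool of solder wire, 36 mm across, 20 mm high; origin: centre of its underside. Not to be moved.
- beeswax: Round yellowish puck of beeswax, 45 mm across, 20 mm high; origin: centre of its underside. Not to be moved.
- ring_clamp: Wooden ring clamp lying on the bench, 28 x 154 x 20 mm; origin: centre of its underside. Not to be moved.
- loupe: Small folding loupe, 26 x 32 x 14 mm; origin: centre of its underside. Not to be moved.

How it is judged:
By the outcome, as a careful person would: the job done as asked, in the order asked, and still so for the second after the job is handed in, while the arm keeps its last pose, push and grip.
It also fails if it takes over 72 s, if anything falls off the work surface, if the arm or the gripper's body presses on something with over 40 N, if the wrist force passes 120 N, or if a joint passes its speed limit or range.

## Working session

There is one attempt and no reset: what is moved stays moved. The work goes in short steps, Python scripts to look and compute and a tool call to move; the robot and the scene stay as the last step left them, time stands still between calls to the robot, and variables do not carry over. Pictures are saved under pics/ and viewed, about 8 in all and at most 12, crops included, and the job is handed in when it is done.

Besides the shell and the picture viewer there is one more tool, called as name(argument=value, ...), one argument or row to a line, values as JSON. apply_moves: Moves the arm, as the interface text tells. Its arguments: {"type":"object","properties":{"rows":{"type":"array","items":{"type":"object","properties":{"x":{"type":"number"},"y":{"type":"number"},"z":{"type":"number"},"roll":{"type":"number"},"claw":{"type":"number"}}}},"newtons":{"type":"number"}},"required":["rows"]}

```bash
mkdir -p pics
cat > h.py <<'E'
from station import *
import numpy as np, cv2
def cast(s,uv,z):
    K=s["mtx"];p=np.array([(uv[0]-K[0][2])/K[0][0],(uv[1]-K[1][2])/K[1][1]])
    q=p.copy()
    for _ in range(20): q=p/(1+s["k1"]*(q@q))
    E=np.array(s["extrinsics"]);R=E[:3,:3];c=-R.T@E[:3,3]
    d=R.T@np.array([q[0],-q[1],-1]);return c+d*(z-c[2])/d[2]
def proj(s,P):
    E=np.array(s["extrinsics"]);K=s["mtx"];c=E[:3,:3]@np.array(P)+E[:3,3]
    q=np.array([c[0],-c[1]])/-c[2];q=q*(1+s["k1"]*(q@q))
    return np.array([K[0][0]*q[0]+K[0][2],K[1][1]*q[1]+K[1][2]])
E
python3 - <<'E'
from h import *
for n in("top","side"):
    s=snapshot(n);cv2.imwrite(f"pics/{n}0.png",s["frame"]);E=np.array(s["extrinsics"]);print(n,s["k1"],np.array(s["mtx"]).round(1).tolist(),(-E[:3,:3].T@E[:3,3]).round(3),E[:3,:3].round(2).tolist())
o=observe();print({k:np.round(v,3).tolist() for k,v in o.items()})
E
```

```text
top 0.03869282906831895 [[399.5, 0.0, 252.0], [0.0, 399.5, 184.4], [0.0, 0.0, 1.0]] [ 0.413 -0.127  1.227] [[-0.0, -1.0, -0.01], [0.99, -0.0, 0.11], [-0.11, -0.01, 0.99]]
side -0.08856426271153886 [[480.6, 0.0, 259.0], [0.0, 480.6, 187.5], [0.0, 0.0, 1.0]] [-0.028  0.273  1.168] [[-0.56, -0.83, -0.01], [0.68, -0.47, 0.57], [-0.47, 0.31, 0.82]]
{'time_s': 0.1, 'joints': [1.276, 0.537, -0.004, 1.539, 0.003, 1.067, -0.071], 'qd': [0.002, -0.002, 0.001, -0.003, 0.0, 0.001, -0.001], 'joint_torque': [0.002, -57.208, 0.993, -25.224, -0.056, 0.013, 0.0], 'tool_pos': [0.147, -0.633, 0.238], 'tool_rot': [[0.974, 0.227, -0.0], [0.227, -0.974, 0.002], [-0.0, -0.002, -1.0]], 'force': [-0.299, -0.313, -0.472], 'torque': [-0.024, 0.057, 0.053], 'finger_gap': 0.997}
```

View pics/top0.png

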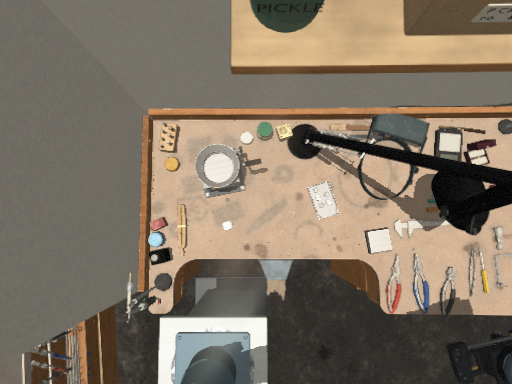

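View pics/side0.png

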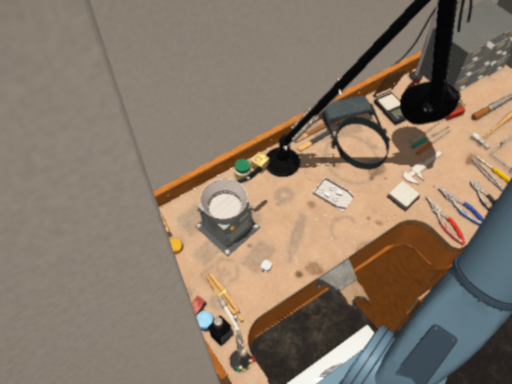

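The top view shows the hopper at about (219,165), the lever at (253,163) and the tray at about (323,200). In the side view the hopper is at (225,205) and the tray at (333,193). Next I'll zoom in on both.

Run:
```python
from h import *
t=cv2.imread("pics/top0.png");s=cv2.imread("pics/side0.png")
f=lambda im,x,y,w,h,k:cv2.resize(im[y:y+h,x:x+w],None,fx=k,fy=k,interpolation=cv2.INTER_CUBIC)
a=np.vstack([np.hstack([f(t,185,130,100,75,4),f(t,293,170,60,60,5)]) ,np.hstack([f(s,185,170,100,75,4),f(s,303,165,60,60,5)])]) if 0 else None
A=f(t,185,135,80,65,5);B=f(t,293,170,60,65,5);C=f(s,190,175,80,80,5)[:325] if 0 else f(s,190,175,80,60,5);D=f(s,303,165,60,60,5)
im=np.vstack([np.hstack([A,B])[:300],np.hstack([C,D])]);cv2.imwrite("pics/crop0.png",im);print(im.shape)
sn=snapshot("top");print(proj(sn,[0,0,0]),proj(sn,[.147,-.633,.239]),cast(sn,(323,200),0.01),cast(sn,(219,165),.148))
```

```text
(600, 700, 3)
[211.91367464 370.37975854] [471.64971242 342.01436902] [ 0.49610089 -0.33478131  0.01      ] [ 0.58336559 -0.02961085  0.148     ]
```

View pics/crop0.png

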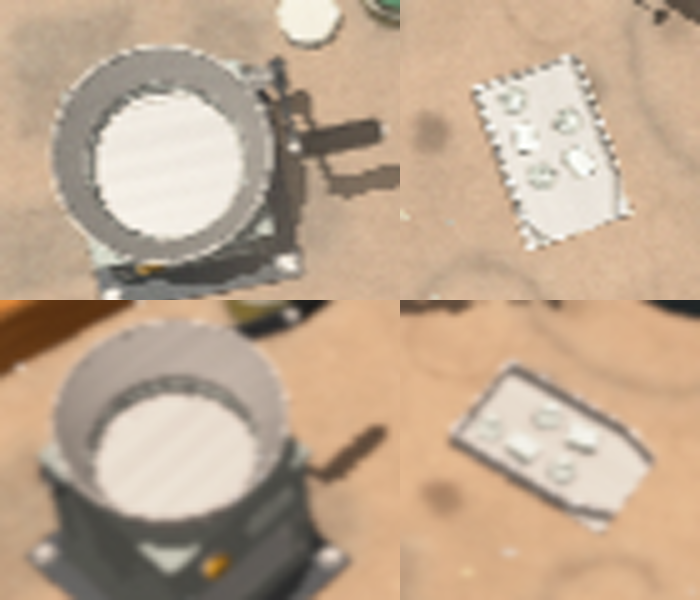

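The crops show the tray with its back corners at top-view (308,188) and (328,182) and its lip ends at (318.6,219) and (339,212.5), so the lip points toward the robot. The scrap sits in the middle. The rim is centred at about (217.5,166), the lever grip runs from (246,163.6) to (260.6,161), and the brass lock is at (215,188).

The tool only turns about its own z. So I'll hold the tray near its back with a light grip, so that it pivots lip-down between the pads onto the rim.

Run:
```python
from h import *
t=snapshot("top");s=snapshot("side")
f=lambda S,uv,z:cast(S,uv,z)[:2]*1000
print("rim top",np.mean([f(t,(185+u/5,135+v/5),.148) for u,v in((52,157),(273,157),(163,45),(163,265))],0),
 "spans",f(t,(195.4,166.4),.148)-f(t,(239.6,166.4),.148))
print("rim side L/R", f(s,(190+52/5,175+110/5),.148),f(s,(190+288/5,175+120/5),.148))
print("grip top ends",f(t,(246,163.6),.177),f(t,(260.6,161),.177),"side end",f(s,(190+325/5,175+175/5),.177),f(s,(190+382/5,175+130/5),.177))
# tray by contour: bright low-sat pixels in region
for S,n,(x,y,w,h) in((t,"top",(300,172,48,56)),(s,"side",(308,172,50,42))):
    im=cv2.GaussianBlur(S["frame"],(3,3),0)[y:y+h,x:x+w];hs=cv2.cvtColor(im,cv2.COLOR_BGR2HSV)
    m=((hs[...,1]<45)).astype(np.uint8);m=cv2.morphologyEx(m,cv2.MORPH_CLOSE,np.ones((5,5)))
    c=max(cv2.findContours(m,0,2)[0],key=cv2.contourArea)[:,0]+[x,y]
    w_=np.array([f(S,p,.012) for p in c],np.float32);r=cv2.minAreaRect(w_);print(n,r)
cr=lambda u,v:f(t,(293+(u-400)/5,170+v/5),.014)
print("tray corners",cr(475,90),cr(575,58),"lip",cr(528,245),cr(630,212))
sr=lambda u,v:f(s,(303+(u-400)/5,165+(v-300)/5),.014)
print("side",sr(452,436),sr(513,365),"lip",sr(603,528),sr(652,462))
# lamp arm triangulation: choose point on the top pic; epipolar on the side line (283,160)-(440,0)
for uv in((340,145),(380,152),(430,160)):
    for z in(.1,.2,.3,.4,.5,.6):
        P=cast(t,uv,z);q=proj(s,P);print(uv,z,P[:2].round(2),q.round(0),"d",round(float(np.cross([157,-160],q-[283,160])/224)),end=" | ")
    print()
```

```text
rim top [580.23646347 -25.67781905] spans [  0.45085794 120.73223708]
rim side L/R [618.51747734  25.47929143] [544.97629809 -70.17981638]
grip top ends [ 582.26199579 -104.02796665] [ 589.0995022  -142.89120028] side end [491.89432917 -57.56937422] [497.51710139 -95.14694675]
top ((497.34918212890625, -334.7431945800781), (103.47442626953125, 68.27986145019531), 18.075925827026367)
side ((495.54302978515625, -331.1412048339844), (102.09326171875, 66.00899505615234), 15.87844467163086)
tray corners [ 532.57985354 -289.36820926] [ 551.9735375  -350.54221691] lip [ 438.42094892 -319.53979065] [ 458.16843087 -381.397556  ]
side [ 531.43626421 -284.92556935] [ 550.83494082 -345.7917305 ] lip [ 433.31154821 -316.54556193] [ 451.53520466 -368.58391168]
(340, 145) 0.1 [ 0.65 -0.37] [315. 135.] d 5 | (340, 145) 0.2 [ 0.63 -0.35] [316. 119.] d -5 | (340, 145) 0.3 [ 0.61 -0.33] [318. 100.] d -17 | (340, 145) 0.4 [ 0.58 -0.31] [320.  79.] d -31 | (340, 145) 0.5 [ 0.56 -0.28] [322.  53.] d -47 | (340, 145) 0.6 [ 0.54 -0.26] [325.  22.] d -67 | 
(380, 152) 0.1 [ 0.63 -0.48] [349. 123.] d 21 | (380, 152) 0.2 [ 0.61 -0.45] [350. 108.] d 11 | (380, 152) 0.3 [ 0.59 -0.42] [350.  90.] d -1 | (380, 152) 0.4 [ 0.57 -0.39] [352.  69.] d -15 | (380, 152) 0.5 [ 0.55 -0.36] [353.  44.] d -32 | (380, 152) 0.6 [ 0.53 -0.33] [354.  14.] d -52 | 
(430, 160) 0.1 [ 0.6  -0.62] [388. 109.] d 39 | (430, 160) 0.2 [ 0.59 -0.58] [388.  94.] d 29 | (430, 160) 0.3 [ 0.57 -0.53] [388.  77.] d 17 | (430, 160) 0.4 [ 0.55 -0.49] [388.  57.] d 3 | (430, 160) 0.5 [ 0.54 -0.45] [388.  33.] d -14 | (430, 160) 0.6 [ 0.52 -0.4 ] [388.   4.] d -34 | <stdin>:21: DeprecationWarning: Arrays of 2-dimensional vectors are deprecated. Use arrays of 3-dimensional vectors instead. (deprecated in NumPy 2.0)
```

apply_moves(
  rows=[
    {"roll":-4.4,"claw":1},
    {"x":2.9,"y":-1.7,"claw":1},
    {"x":2.9,"y":-1.7,"claw":1},
    {"x":2.9,"y":-1.7,"claw":1},
    {"x":2.9,"y":-1.7,"claw":1},
    {"x":2.9,"y":-1.7,"claw":1},
    {"x":2.9,"y":-1.7,"claw":1},
    {"x":2.9,"y":-1.7,"z":0.5,"claw":1},
    {"x":2.9,"y":-1.7,"z":0.5,"claw":1},
    {"x":2.9,"y":-1.7,"z":0.5,"claw":1},
    {"x":2.9,"y":-1.7,"z":0.5,"claw":1},
    {"x":2.9,"y":-1.7,"z":0.5,"claw":1},
  ],
)

```text
schema error: expected keys x, y, z, roll, claw
```

apply_moves(
  rows=[
    {"x":0,"y":0,"z":0,"roll":-4.4,"claw":1},
    {"x":2.9,"y":-1.7,"z":0,"roll":0,"claw":1},
    {"x":2.9,"y":-1.7,"z":0,"roll":0,"claw":1},
    {"x":2.9,"y":-1.7,"z":0,"roll":0,"claw":1},
    {"x":2.9,"y":-1.7,"z":0,"roll":0,"claw":1},
    {"x":2.9,"y":-1.7,"z":0,"roll":0,"claw":1},
    {"x":2.9,"y":-1.7,"z":0,"roll":0,"claw":1},
    {"x":2.9,"y":-1.7,"z":0.5,"roll":0,"claw":1},
    {"x":2.9,"y":-1.7,"z":0.5,"roll":0,"claw":1},
    {"x":2.9,"y":-1.7,"z":0.5,"roll":0,"claw":1},
    {"x":2.9,"y":-1.7,"z":0.5,"roll":0,"claw":1},
    {"x":2.9,"y":-1.7,"z":0.5,"roll":0,"claw":1},
  ],
  newtons=20,
)

```text
time_s: 1.25
tool_pos: [0.3962, -0.3574, 0.2136]
tool_rot: [[0.954, 0.301, 0.0], [0.301, -0.954, -0.0], [0.0, 0.0, -1.0]]
force: [0.8, 0.3, 0.1]
finger_gap: 1.0
```

apply_moves(
  rows=[
    {"x":2.4,"y":0.12,"z":2.5,"roll":0,"claw":1},
    {"x":2.4,"y":0.12,"z":2.5,"roll":0,"claw":1},
    {"x":2.4,"y":0.12,"z":2.5,"roll":0,"claw":1},
    {"x":2.4,"y":0.12,"z":2.5,"roll":0,"claw":1},
    {"x":2.4,"y":0.12,"z":2.5,"roll":0,"claw":1},
    {"x":2.3,"y":0.1,"z":2.5,"roll":0,"claw":1},
    {"x":0,"y":0,"z":0,"roll":0,"claw":1},
  ],
)

```text
time_s: 1.83
tool_pos: [0.5358, -0.3173, 0.0586]
tool_rot: [[0.952, 0.306, -0.003], [0.306, -0.952, 0.005], [-0.001, -0.006, -1.0]]
force: [-0.5, 1.6, 0.1]
finger_gap: 1.001
```

Run:
```python
from h import *
t=snapshot("top")["frame"];s=snapshot("side")["frame"]
f=lambda im,x,y,w,h,k:cv2.resize(im[y:y+h,x:x+w],None,fx=k,fy=k,interpolation=cv2.INTER_CUBIC)
cv2.imwrite("pics/c1.png",np.hstack([f(t,280,150,80,90,4.5),f(s,290,130,90,101,4)][:2][:1]+[cv2.resize(f(s,290,130,90,101,4),(360,405))]))
o=observe();print(o["tool_pos"],o["finger_gap"])
```

```text
[ 0.53353345 -0.32138846  0.06249128] 1.000138104203316
```

View pics/c1.png

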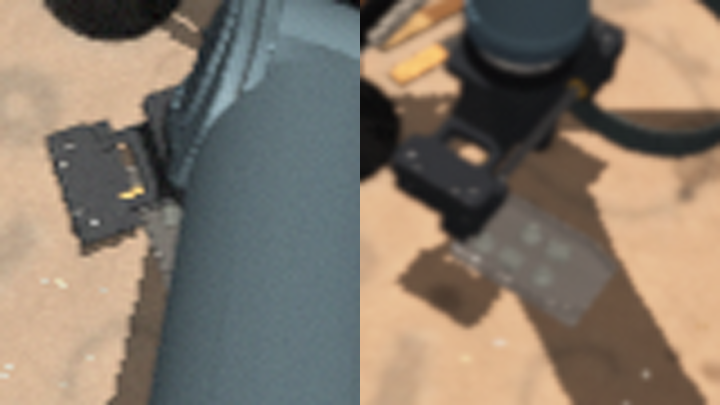

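The gripper straddles the back of the tray, with the near finger just beyond the back left corner in the side crop at (455,245). I'll go down and close.

apply_moves(
  rows=[
    {"x":0.1,"y":0,"z":1.5,"roll":0,"claw":1},
    {"x":0,"y":0,"z":1.5,"roll":0,"claw":1},
    {"x":0,"y":0,"z":1.5,"roll":0,"claw":1},
    {"x":0,"y":0,"z":1.0,"roll":0,"claw":1},
    {"x":0,"y":0,"z":0.4,"roll":0,"claw":1},
    {"x":0,"y":0,"z":0,"roll":0,"claw":1},
    {"x":0,"y":0,"z":0,"roll":0,"claw":0.7},
    {"x":0,"y":0,"z":0,"roll":0,"claw":0.7},
    {"x":0,"y":0,"z":0,"roll":0,"claw":0.7},
    {"x":0,"y":0,"z":0,"roll":0,"claw":0.7},
    {"x":0,"y":0,"z":0,"roll":0,"claw":0.7},
    {"x":0,"y":0,"z":0,"roll":0,"claw":0.7},
  ],
  newtons=4,
)

```text
time_s: 2.93
tool_pos: [0.5353, -0.3222, 0.0054]
tool_rot: [[0.954, 0.301, 0.001], [0.301, -0.954, -0.0], [0.001, 0.001, -1.0]]
force: [-0.3, 0.8, 4.3]
finger_gap: 0.746
```

apply_moves(
  rows=[
    {"x":0,"y":0,"z":0,"roll":0,"claw":0.5},
    {"x":0,"y":0,"z":0,"roll":0,"claw":0.5},
    {"x":0,"y":0,"z":-0.3,"roll":0,"claw":0.5},
    {"x":0,"y":0,"z":-0.3,"roll":0,"claw":0.5},
    {"x":0,"y":0,"z":-0.3,"roll":0,"claw":0.5},
    {"x":0,"y":0,"z":-0.3,"roll":0,"claw":0.5},
    {"x":0,"y":0,"z":-0.3,"roll":0,"claw":0.5},
    {"x":0,"y":0,"z":-0.3,"roll":0,"claw":0.5},
    {"x":0,"y":0,"z":0,"roll":0,"claw":0.5},
    {"x":0,"y":0,"z":0,"roll":0,"claw":0.5},
  ],
  newtons=4,
)

```text
time_s: 3.77
tool_pos: [0.5351, -0.3222, 0.023]
tool_rot: [[0.954, 0.301, 0.001], [0.301, -0.954, -0.0], [0.001, 0.0, -1.0]]
force: [0.8, -0.8, -0.7]
finger_gap: 0.751
```

Run:
```python
from h import *
s=snapshot("side")["frame"]
cv2.imwrite("pics/c2.png",cv2.resize(s[140:230,290:380],None,fx=6,fy=6,interpolation=cv2.INTER_CUBIC))
o=observe();print(o["tool_pos"],o["finger_gap"],o["force"],o["torque"])
```

```text
[ 0.53510946 -0.32211701  0.02285943] 0.7481550953803089 [ 0.28424195  0.28447822 -0.56306399] [-0.07516365 -0.08721515  0.02463046]
```

View pics/c2.png

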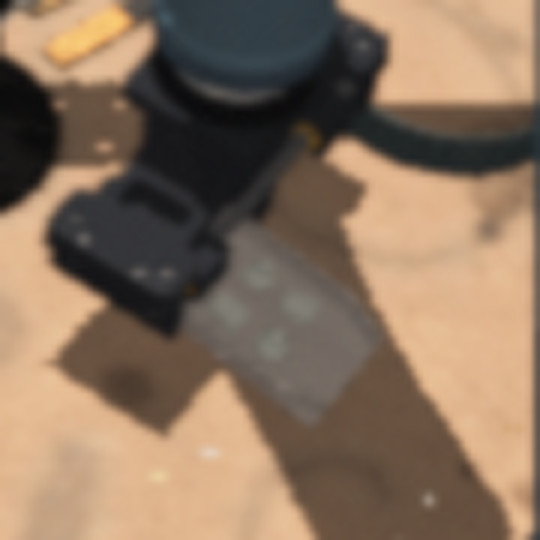

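In the side crop the lip corners are at (342.5,210.8) and (353.3,196.7), unchanged from before. So the lip stayed on the bench and the tray pivoted about 11° in the light grip. Now I'll grip firmly and carry it.

apply_moves(
  rows=[
    {"x":0,"y":0,"z":0,"roll":0,"claw":0.4},
    {"x":0,"y":0,"z":0,"roll":0,"claw":0.4},
    {"x":0,"y":0,"z":0,"roll":0,"claw":0.4},
    {"x":0,"y":0,"z":-0.7,"roll":0,"claw":0.4},
    {"x":0,"y":0,"z":-1.2,"roll":0,"claw":0.4},
    {"x":0,"y":-0.7,"z":-1.2,"roll":0,"claw":0.4},
    {"x":0,"y":-1.4,"z":-1.2,"roll":0,"claw":0.4},
    {"x":0,"y":-2.1,"z":-1.2,"roll":0,"claw":0.4},
    {"x":0,"y":-2.1,"z":-1.2,"roll":0,"claw":0.4},
    {"x":0,"y":-1.6,"z":-0.6,"roll":0,"claw":0.4},
    {"x":0,"y":-0.8,"z":0,"roll":0,"claw":0.4},
    {"x":0,"y":0,"z":0,"roll":0,"claw":0.4},
  ],
  newtons=30,
)

```text
time_s: 4.82
tool_pos: [0.5087, -0.2373, 0.0966]
tool_rot: [[0.953, 0.303, 0.0], [0.303, -0.953, 0.001], [0.001, -0.0, -1.0]]
force: [0.1, -0.1, -2.4]
finger_gap: 0.744
```

Run:
```python
from h import *
s=snapshot("side")
o=observe();p=proj(s,o["tool_pos"]).astype(int);print(p,o["tool_pos"],o["finger_gap"],o["force"],o["torque"])
x,y=p[0]-45,p[1]-40
cv2.imwrite("pics/c3.png",cv2.resize(s["frame"][y:y+90,x:x+100],None,fx=6,fy=6,interpolation=cv2.INTER_CUBIC));print(x,y)
```

```text
[307 188] [ 0.50868488 -0.23888263  0.09614103] 0.7461323730338564 [ 0.07230668  0.31591693 -2.7761526 ] [-4.04816127e-06 -5.35398413e-02  6.21291697e-03]
262 148
```

View pics/c3.png

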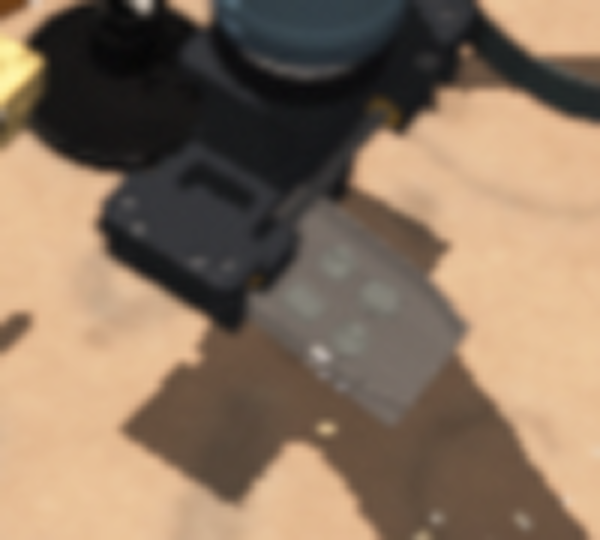

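The tray is held with the lip lower. The lip corners are at about (328,219) and (340,203), and the scrap is still in the middle. I'll carry on over the hopper.

apply_moves(
  rows=[
    {"x":0,"y":-0.7,"z":-1.0,"roll":0,"claw":0.4},
    {"x":0,"y":-1.4,"z":-1.8,"roll":0,"claw":0.4},
    {"x":0,"y":-2.1,"z":-2.0,"roll":0,"claw":0.4},
    {"x":0,"y":-2.4,"z":-2.0,"roll":0,"claw":0.4},
    {"x":0.5,"y":-2.4,"z":-2.0,"roll":0,"claw":0.4},
    {"x":1.0,"y":-2.4,"z":-2.0,"roll":0,"claw":0.4},
    {"x":1.5,"y":-2.2,"z":-1.6,"roll":0,"claw":0.4},
    {"x":2.0,"y":-1.8,"z":-0.8,"roll":0,"claw":0.4},
    {"x":2.4,"y":-1.4,"z":-0.2,"roll":0,"claw":0.4},
    {"x":2.4,"y":-1.0,"z":0,"roll":0,"claw":0.4},
    {"x":2.4,"y":-0.4,"z":0,"roll":0,"claw":0.4},
    {"x":2.4,"y":0,"z":0,"roll":0,"claw":0.4},
  ],
)

```text
time_s: 5.87
tool_pos: [0.594, -0.0204, 0.2302]
tool_rot: [[0.953, 0.301, -0.0], [0.301, -0.953, 0.0], [0.0, -0.0, -1.0]]
force: [-0.1, -0.8, -1.3]
finger_gap: 0.745
```

apply_moves(
  rows=[
    {"x":2.4,"y":0,"z":0,"roll":0,"claw":0.4},
    {"x":2.4,"y":0,"z":0,"roll":0,"claw":0.4},
    {"x":2.0,"y":0,"z":0,"roll":0,"claw":0.4},
    {"x":1.5,"y":0,"z":0,"roll":0,"claw":0.4},
    {"x":0.9,"y":0,"z":0,"roll":0,"claw":0.4},
    {"x":0.4,"y":0,"z":0,"roll":0,"claw":0.4},
    {"x":0,"y":0,"z":0,"roll":0,"claw":0.4},
    {"x":0,"y":0,"z":0,"roll":0,"claw":0.4},
  ],
)

```text
time_s: 6.53
tool_pos: [0.6842, 0.0065, 0.2295]
tool_rot: [[0.954, 0.3, -0.001], [0.3, -0.954, -0.0], [-0.001, 0.0, -1.0]]
force: [0.0, -0.3, -2.1]
finger_gap: 0.745
```

Run:
```python
from h import *
s=snapshot("side")
o=observe();p=proj(s,o["tool_pos"]).astype(int);print(p,o["tool_pos"],o["finger_gap"],o["force"])
x,y=p[0]-50,p[1]-35
cv2.imwrite("pics/c4.png",cv2.resize(s["frame"][y:y+90,x:x+100],None,fx=6,fy=6,interpolation=cv2.INTER_CUBIC));print(x,y)
```

```text
[190 157] [0.68406226 0.0064401  0.22963878] 0.7397932865747514 [-1.09091658  0.02716559 -0.99002035]
140 122
```

View pics/c4.png

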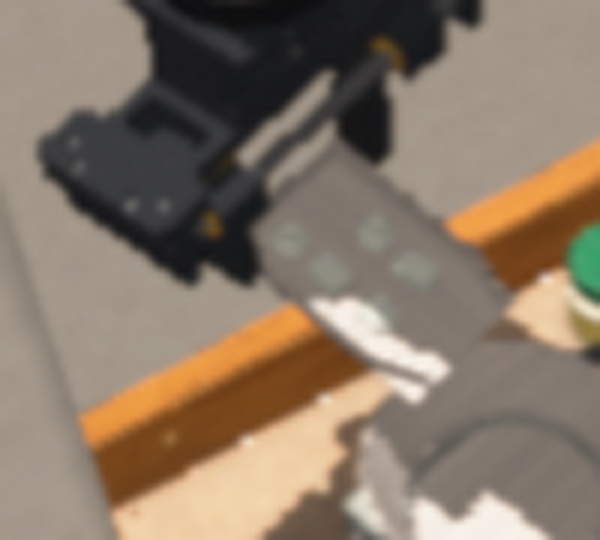

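All five pieces are still on the tray and the lip is over the hopper's far side, at about px (218,179). I'll lower a little, loosen the grip so the tray pivots onto the rim, then raise the back slowly.

apply_moves(
  rows=[
    {"x":0,"y":0,"z":0.9,"roll":0,"claw":0.4},
    {"x":0,"y":0,"z":1.4,"roll":0,"claw":0.4},
    {"x":0,"y":0,"z":1.4,"roll":0,"claw":0.4},
    {"x":0,"y":0,"z":0.7,"roll":0,"claw":0.4},
    {"x":0,"y":0,"z":0,"roll":0,"claw":0.4},
    {"x":0,"y":0,"z":0,"roll":0,"claw":0.4},
  ],
)

```text
time_s: 7.08
tool_pos: [0.6843, 0.0071, 0.1855]
tool_rot: [[0.954, 0.301, -0.001], [0.301, -0.954, -0.0], [-0.001, -0.0, -1.0]]
force: [-0.3, -0.4, -1.2]
finger_gap: 0.743
```

apply_moves(
  rows=[
    {"x":0,"y":0,"z":0,"roll":0,"claw":0.5},
    {"x":0,"y":0,"z":0,"roll":0,"claw":0.5},
    {"x":0,"y":0,"z":0,"roll":0,"claw":0.5},
    {"x":0,"y":0,"z":0,"roll":0,"claw":0.5},
    {"x":0,"y":0,"z":0,"roll":0,"claw":0.5},
    {"x":0,"y":0,"z":0,"roll":0,"claw":0.5},
  ],
  newtons=4,
)

```text
time_s: 7.58
tool_pos: [0.6849, 0.0073, 0.186]
tool_rot: [[0.954, 0.301, 0.001], [0.301, -0.954, 0.0], [0.001, 0.0, -1.0]]
force: [-0.4, 0.5, 0.4]
finger_gap: 0.746
```

```bash
cat > sn.py <<'E'
from h import *
import sys
n=sys.argv[1]
s=snapshot("side")
o=observe();print(o["time_s"],o["tool_pos"],o["finger_gap"],o["force"])
x,y=150,125
cv2.imwrite(f"pics/{n}.png",cv2.resize(s["frame"][y:y+110,x:x+130],None,fx=5,fy=5,interpolation=cv2.INTER_CUBIC))
A=o["tool_pos"]+np.array([0,0,.004]);u=np.array([-.954,-.301,0])
for th in (0,10,20,30,40,50):
    t=np.radians(th);w=A+.092*(np.cos(t)*u-np.sin(t)*np.array([0,0,1]))-.009*(np.sin(t)*u+np.cos(t)*np.array([0,0,1]))
    print(th,[((proj(s,w+k*np.array([-.301,.954,0]))-[x,y])*5).round() for k in(-.0225,.0225)],w.round(3))
E
python3 sn.py c5
```

```text
7.6333 [0.68480493 0.00737958 0.18595204] 0.7488727827730461 [ 0.70529991 -0.33307242  0.63477651]
0 [array([375., 281.]), array([316., 339.])] [ 0.597 -0.02   0.181]
10 [array([372., 296.]), array([314., 354.])] [ 0.6   -0.019  0.165]
20 [array([366., 307.]), array([308., 365.])] [ 0.605 -0.018  0.15 ]
30 [array([356., 314.]), array([299., 371.])] [ 0.613 -0.015  0.136]
40 [array([343., 317.]), array([286., 374.])] [ 0.623 -0.012  0.124]
50 [array([327., 316.]), array([270., 372.])] [ 0.635 -0.008  0.114]
```

View pics/c5.png

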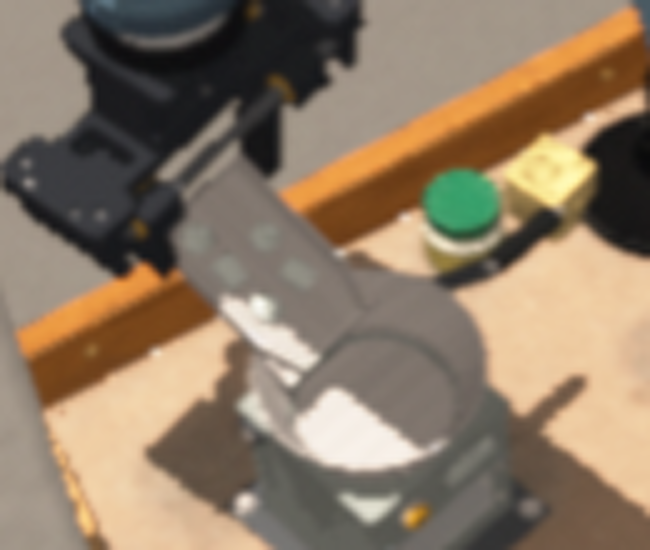

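The tray has pivoted to about 28°, with its lip at crop (300,378) to (360,315), inside the mouth and resting on the rim. The scrap is still on it. I'll raise the back slowly.

apply_moves(
  rows=[
    {"x":0,"y":0,"z":-0.2,"roll":0,"claw":0.5},
    {"x":0,"y":0,"z":-0.3,"roll":0,"claw":0.5},
    {"x":0,"y":0,"z":-0.3,"roll":0,"claw":0.5},
    {"x":0,"y":0,"z":-0.3,"roll":0,"claw":0.5},
    {"x":0,"y":0,"z":-0.3,"roll":0,"claw":0.5},
    {"x":0,"y":0,"z":-0.3,"roll":0,"claw":0.5},
    {"x":0,"y":0,"z":-0.3,"roll":0,"claw":0.5},
    {"x":0,"y":0,"z":-0.3,"roll":0,"claw":0.5},
    {"x":0,"y":0,"z":-0.3,"roll":0,"claw":0.5},
    {"x":0,"y":0,"z":-0.2,"roll":0,"claw":0.5},
    {"x":0,"y":0,"z":0,"roll":0,"claw":0.5},
    {"x":0,"y":0,"z":0,"roll":0,"claw":0.5},
  ],
  newtons=4,
)

```text
time_s: 8.63
tool_pos: [0.6849, 0.0073, 0.214]
tool_rot: [[0.954, 0.301, 0.001], [0.301, -0.954, 0.0], [0.001, 0.0, -1.0]]
force: [-0.1, -0.1, -1.8]
finger_gap: 0.747
```

```bash
python3 sn.py c6
```

```text
8.6833 [0.68472536 0.00727171 0.21374832] 0.749028813893979 [ 0.32992594 -0.03704803 -0.64076642]
0 [array([371., 248.]), array([311., 307.])] [ 0.597 -0.02   0.209]
10 [array([369., 264.]), array([309., 323.])] [ 0.6   -0.02   0.193]
20 [array([362., 276.]), array([304., 334.])] [ 0.605 -0.018  0.178]
30 [array([352., 283.]), array([294., 341.])] [ 0.613 -0.015  0.164]
40 [array([339., 287.]), array([281., 344.])] [ 0.623 -0.012  0.152]
50 [array([322., 286.]), array([265., 343.])] [ 0.635 -0.008  0.141]
```

View pics/c6.png

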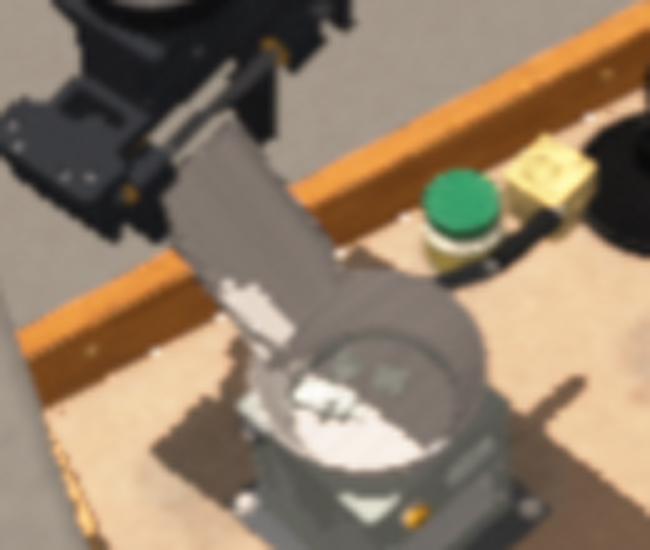

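The tray is empty and the scrap lies on the trap. I'll firm the grip and carry the tray back to its old place.

apply_moves(
  rows=[
    {"x":0,"y":0,"z":0,"roll":0,"claw":0.4},
    {"x":0,"y":0,"z":0,"roll":0,"claw":0.4},
    {"x":0,"y":0,"z":-0.7,"roll":0,"claw":0.4},
    {"x":0,"y":0,"z":-1.5,"roll":0,"claw":0.4},
    {"x":0,"y":0,"z":-1.8,"roll":0,"claw":0.4},
    {"x":0,"y":0,"z":-1.8,"roll":0,"claw":0.4},
    {"x":-0.8,"y":0,"z":-1.4,"roll":0,"claw":0.4},
    {"x":-1.6,"y":0,"z":-0.7,"roll":0,"claw":0.4},
    {"x":-2.4,"y":0,"z":0,"roll":0,"claw":0.4},
    {"x":-2.8,"y":0,"z":0,"roll":0,"claw":0.4},
    {"x":-2.8,"y":0,"z":0,"roll":0,"claw":0.4},
    {"x":-2.8,"y":0,"z":0,"roll":0,"claw":0.4},
  ],
  newtons=30,
)

```text
time_s: 9.68
tool_pos: [0.5569, -0.033, 0.293]
tool_rot: [[0.954, 0.301, 0.0], [0.301, -0.954, -0.0], [0.0, 0.0, -1.0]]
force: [-0.1, -0.1, -0.6]
finger_gap: 0.741
```

apply_moves(
  rows=[
    {"x":-2.8,"y":0.6,"z":0,"roll":0,"claw":0.4},
    {"x":-2.6,"y":1.2,"z":0,"roll":0,"claw":0.4},
    {"x":-2.2,"y":1.8,"z":0,"roll":0,"claw":0.4},
    {"x":-1.6,"y":2.4,"z":0,"roll":0,"claw":0.4},
    {"x":-0.9,"y":2.8,"z":0,"roll":0,"claw":0.4},
    {"x":-0.4,"y":3.0,"z":0.7,"roll":0,"claw":0.4},
    {"x":0,"y":3.0,"z":1.4,"roll":0,"claw":0.4},
    {"x":0,"y":3.0,"z":2.0,"roll":0,"claw":0.4},
    {"x":0,"y":3.0,"z":2.4,"roll":0,"claw":0.4},
    {"x":0,"y":2.4,"z":2.4,"roll":0,"claw":0.4},
    {"x":0,"y":1.6,"z":2.4,"roll":0,"claw":0.4},
    {"x":0,"y":0.8,"z":2.4,"roll":0,"claw":0.4},
  ],
)

```text
time_s: 10.68
tool_pos: [0.5352, -0.3113, 0.155]
tool_rot: [[0.955, 0.298, 0.0], [0.298, -0.955, -0.002], [-0.0, 0.002, -1.0]]
force: [-0.9, -0.3, 0.1]
finger_gap: 0.742
```

apply_moves(
  rows=[
    {"x":0,"y":0,"z":2.0,"roll":0,"claw":0.4},
    {"x":0,"y":0,"z":2.0,"roll":0,"claw":0.4},
    {"x":0,"y":0,"z":1.6,"roll":0,"claw":0.4},
    {"x":0,"y":0,"z":0.9,"roll":0,"claw":0.4},
    {"x":0,"y":0,"z":0,"roll":0,"claw":0.4},
  ],
)

```text
time_s: 11.1
tool_pos: [0.5341, -0.3075, 0.0891]
tool_rot: [[0.954, 0.301, -0.003], [0.301, -0.954, 0.002], [-0.002, -0.002, -1.0]]
force: [-0.6, -0.9, -1.2]
finger_gap: 0.744
```

apply_moves(
  rows=[
    {"x":0,"y":0,"z":0.4,"roll":0,"claw":0.5},
    {"x":0,"y":0,"z":0.7,"roll":0,"claw":0.5},
    {"x":0,"y":0,"z":0.7,"roll":0,"claw":0.5},
    {"x":0,"y":0,"z":0.7,"roll":0,"claw":0.5},
    {"x":0,"y":0,"z":0.7,"roll":0,"claw":0.5},
    {"x":0,"y":0,"z":0.7,"roll":0,"claw":0.5},
    {"x":0,"y":0,"z":0.7,"roll":0,"claw":0.5},
    {"x":0,"y":0,"z":0.7,"roll":0,"claw":0.5},
    {"x":0,"y":0,"z":0.5,"roll":0,"claw":0.5},
    {"x":0,"y":0,"z":0,"roll":0,"claw":0.5},
  ],
  newtons=5,
)

```text
time_s: 11.93
tool_pos: [0.5346, -0.3079, 0.0312]
tool_rot: [[0.954, 0.301, -0.002], [0.301, -0.954, 0.001], [-0.002, -0.002, -1.0]]
force: [-0.4, -0.3, 0.4]
finger_gap: 0.749
```

apply_moves(
  rows=[
    {"x":0,"y":0,"z":0.5,"roll":0,"claw":0.5},
    {"x":0,"y":0,"z":0.5,"roll":0,"claw":0.5},
    {"x":0,"y":0,"z":0.5,"roll":0,"claw":0.5},
    {"x":0,"y":0,"z":0.5,"roll":0,"claw":0.5},
    {"x":0,"y":0,"z":0.3,"roll":0,"claw":0.5},
    {"x":0,"y":0,"z":0.2,"roll":0,"claw":0.5},
    {"x":0,"y":0,"z":0,"roll":0,"claw":0.5},
    {"x":0,"y":0,"z":0,"roll":0,"claw":0.5},
  ],
)

```text
time_s: 12.6
tool_pos: [0.5354, -0.3082, 0.0076]
tool_rot: [[0.954, 0.301, -0.001], [0.301, -0.954, 0.0], [-0.0, -0.0, -1.0]]
force: [-0.6, -0.4, -0.6]
finger_gap: 0.749
```

apply_moves(
  rows=[
    {"x":0,"y":0,"z":0,"roll":0,"claw":0.85},
    {"x":0,"y":0,"z":0,"roll":0,"claw":1},
    {"x":0,"y":0,"z":0,"roll":0,"claw":1},
    {"x":0,"y":0,"z":0,"roll":0,"claw":1},
    {"x":0,"y":0,"z":-0.7,"roll":0,"claw":1},
    {"x":0,"y":0,"z":-1.5,"roll":0,"claw":1},
    {"x":0,"y":-0.5,"z":-2.0,"roll":0,"claw":1},
    {"x":-1.0,"y":-2.0,"z":-2.5,"roll":0,"claw":1},
    {"x":-2.0,"y":-2.5,"z":-2.5,"roll":0,"claw":1},
    {"x":-2.0,"y":-2.0,"z":-2.5,"roll":0,"claw":1},
    {"x":-2.0,"y":-1.0,"z":-2.0,"roll":0,"claw":1},
    {"x":0,"y":0,"z":0,"roll":0,"claw":1},
  ],
)

```text
time_s: 13.6
tool_pos: [0.4428, -0.2533, 0.1491]
tool_rot: [[0.954, 0.3, 0.003], [0.3, -0.954, -0.003], [0.002, 0.003, -1.0]]
force: [1.2, -0.1, -0.5]
finger_gap: 0.999
```

Run:
```python
from h import *
t=snapshot("top");s=snapshot("side");o=observe();print(o["time_s"],o["tool_pos"],o["finger_gap"],o["force"])
f=lambda im,x,y,w,h,k:cv2.resize(im[y:y+h,x:x+w],None,fx=k,fy=k,interpolation=cv2.INTER_CUBIC)
T,S=t["frame"],s["frame"]
cv2.imwrite("pics/c7.png",np.vstack([np.hstack([f(T,185,135,80,60,5),f(T,285,165,80,60,5)]),np.hstack([f(S,190,175,80,60,5),f(S,290,160,80,60,5)])]))
```

```text
13.7 [ 0.44547506 -0.25358326  0.14668424] 0.9979559396250438 [ 0.59039559 -0.28604334  0.71444224]
```

View pics/c7.png

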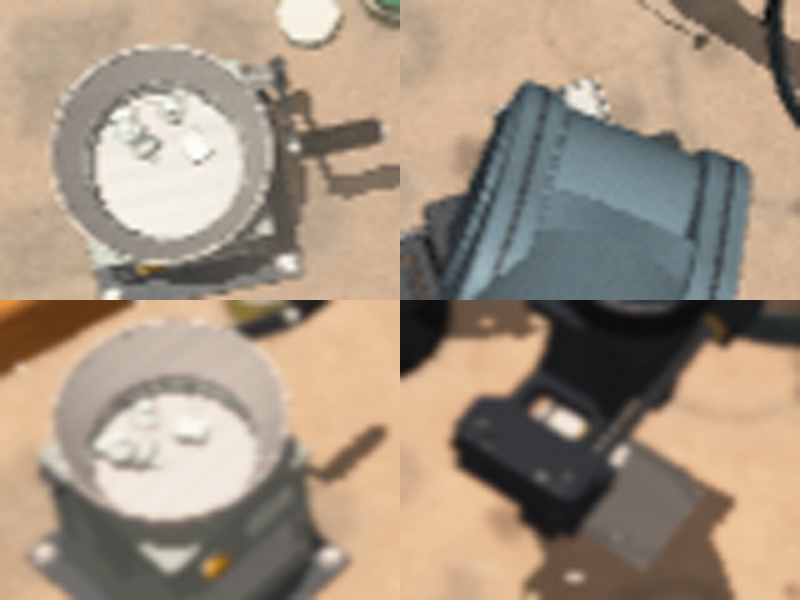

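The hopper holds the scrap: pieces at top-crop (130,125), (147,148), (172,110) and (197,148), some touching each other. The tray lies on the bench, and the part in view is empty. Next is the lever, starting with a check of the grip's location in both views.

Run:
```python
from h import *
t=snapshot("top");s=snapshot("side")
for S,n,o in((t,"top",(185,135)),(s,"side",(190,175))):
    print(n,[((proj(S,p)-o)*5).round() for p in([.584,-.1235,.177],[.5805,-.104,.177],[.5875,-.143,.177],[.584,-.1235,0],[.581,-.025,.148],[.53,-.034,.06])])
# foot plate & dark grip masks
for S,n,(x,y,w,h) in((t,"top",(243,150,24,25)),(s,"side",(240,185,35,35))):
    g=S["frame"][y:y+h,x:x+w].max(2);c=max(cv2.findContours((g<85).astype(np.uint8),0,2)[0],key=cv2.contourArea)
    r=cv2.minAreaRect(c);print(n,np.array(r[0])+[x,y],r[1],r[2],[cast(S,p+[x,y],.177)[:2].round(4) for p in cv2.boxPoints(r)])
    print("mid",cast(S,np.array(r[0])+[x,y],.177))
# top/front foot corners
for c in((100,295),(290,262)): print(cast(t,(185+c[0]/5,135+c[1]/5),.004))
for c in((40,552),(338,556)): print(cast(s,(190+c[0]/5,175+(c[1]-300)/5),.004))
```

```text
top [array([342., 140.]), array([305., 146.]), array([378., 133.]), array([343., 186.]), array([162., 154.]), array([190., 263.])]
side [array([331., -13.]), array([303.,   9.]), array([359., -35.]), array([336., 170.]), array([175., 114.]), array([252., 263.])]
top [247.5 163. ] (4.0, 3.0) 90.0 [array([ 0.5893, -0.104 ]), array([ 0.5892, -0.112 ]), array([ 0.5785, -0.112 ]), array([ 0.5785, -0.104 ])]
mid [ 0.58386011 -0.10802083  0.177     ]
side [245.42452908 211.73584938] (2.472489595413208, 7.829551696777344) 74.05460357666016 [array([ 0.5069, -0.0277]), array([ 0.5016, -0.0461]), array([ 0.4951, -0.0437]), array([ 0.5003, -0.0254])]
mid [ 0.50097877 -0.03573173  0.177     ]
[0.51619755 0.02582323 0.004     ]
[ 0.53614873 -0.09097202  0.004     ]
[0.63129985 0.0443328  0.004     ]
[ 0.53451888 -0.09154975  0.004     ]
```

```bash
python3 -c "
from h import *
print(observe()['joints'])"
```

```text
[ 0.50550835  0.43874139 -0.09541558  1.9717344   0.06036535  0.73264238
 -0.89086951]
```

apply_moves(
  rows=[
    {"x":0,"y":0,"z":-1.0,"roll":7,"claw":1},
    {"x":0,"y":0,"z":-1.0,"roll":7,"claw":1},
    {"x":0,"y":0,"z":-1.0,"roll":7,"claw":1},
    {"x":0,"y":0,"z":-1.0,"roll":7,"claw":1},
    {"x":0,"y":0,"z":-1.0,"roll":7,"claw":1},
    {"x":0,"y":0,"z":-1.0,"roll":7,"claw":1},
    {"x":0,"y":0,"z":-1.0,"roll":7,"claw":1},
    {"x":0,"y":0,"z":-1.0,"roll":7,"claw":1},
    {"x":0,"y":0,"z":-1.0,"roll":7,"claw":1},
    {"x":0,"y":0,"z":-1.0,"roll":7,"claw":1},
    {"x":0,"y":0,"z":0,"roll":7,"claw":1},
    {"x":0,"y":0,"z":0,"roll":7,"claw":1},
  ],
)

```text
time_s: 14.8
tool_pos: [0.4459, -0.2531, 0.2445]
tool_rot: [[0.394, -0.919, -0.0], [-0.919, -0.394, -0.0], [0.0, 0.0, -1.0]]
force: [-0.1, -0.5, -0.2]
finger_gap: 0.999
```

apply_moves(
  rows=[
    {"x":0,"y":0,"z":0,"roll":7,"claw":1},
    {"x":0,"y":0,"z":0,"roll":6.6,"claw":1},
    {"x":0,"y":0,"z":0,"roll":0,"claw":1},
    {"x":0,"y":0,"z":0,"roll":0,"claw":1},
  ],
)

```text
time_s: 15.13
tool_pos: [0.4454, -0.2528, 0.244]
tool_rot: [[0.176, -0.984, -0.001], [-0.984, -0.176, -0.0], [-0.0, 0.001, -1.0]]
force: [0.5, -0.5, 0.3]
finger_gap: 1.0
```

```bash
python3 -c "
from h import *
o=observe();R=np.array(o['tool_rot']);print(o['tool_pos'],R.round(3),o['joints'])
print('to bar, cm', R.T@(np.array([.585,-.131,.166])-o['tool_pos'])*100)
print('yaw',np.degrees(np.arctan2(R[1,0],R[0,0])))
T=snapshot('top');im=T['frame'][172:228,300:348];hs=cv2.cvtColor(im,cv2.COLOR_BGR2HSV)
m=cv2.morphologyEx((hs[...,1]<45).astype(np.uint8),3,np.ones((5,5)));c=max(cv2.findContours(m,0,2)[0],key=cv2.contourArea)[:,0]+[300,172]
print(cv2.minAreaRect(np.array([cast(T,p,.012)[:2]*1000 for p in c],np.float32)))
"
```

```text
[ 0.44535715 -0.25281373  0.24404315] [[ 0.176 -0.984 -0.001]
 [-0.984 -0.176 -0.   ]
 [-0.     0.001 -1.   ]] [ 0.21475242  0.298479    0.25862426  1.90598551 -0.09191958  0.9495405
 -2.44833667]
to bar, cm [ -9.52844215 -15.90163278   7.78725136]
yaw -79.84932328997422
((497.8138427734375, -336.1505432128906), (142.91455078125, 168.65113830566406), 89.07183837890625)
```

Joint 7 went the other way and sits near its limit, so I'll take the same grasp half a turn round.

apply_moves(
  rows=[
    {"x":0,"y":0,"z":0,"roll":-7.1,"claw":1},
    {"x":0,"y":0,"z":0,"roll":-7.1,"claw":1},
    {"x":0,"y":0,"z":0,"roll":-7.1,"claw":1},
    {"x":0,"y":0,"z":0,"roll":-7.1,"claw":1},
    {"x":0,"y":0,"z":0,"roll":-7.1,"claw":1},
    {"x":0,"y":0,"z":0,"roll":-7.1,"claw":1},
    {"x":0,"y":0,"z":0,"roll":-7.1,"claw":1},
    {"x":0,"y":0,"z":0,"roll":-7.1,"claw":1},
    {"x":0,"y":0,"z":0,"roll":-7.1,"claw":1},
    {"x":0,"y":0,"z":0,"roll":-7.1,"claw":1},
    {"x":0,"y":0,"z":0,"roll":-7.1,"claw":1},
    {"x":0,"y":0,"z":0,"roll":-7.1,"claw":1},
  ],
)

```text
time_s: 16.18
tool_pos: [0.445, -0.253, 0.2445]
tool_rot: [[0.995, 0.098, -0.0], [0.098, -0.995, 0.0], [-0.0, -0.0, -1.0]]
force: [-0.9, -0.7, 0.1]
finger_gap: 0.999
```

apply_moves(
  rows=[
    {"x":0,"y":0,"z":0,"roll":-7.1,"claw":1},
    {"x":0,"y":0,"z":0,"roll":-7.1,"claw":1},
    {"x":0,"y":0,"z":0,"roll":-7.1,"claw":1},
    {"x":0,"y":0,"z":0,"roll":-7.1,"claw":1},
    {"x":0,"y":0,"z":0,"roll":-7.1,"claw":1},
    {"x":0,"y":0,"z":0,"roll":-7.1,"claw":1},
    {"x":0,"y":0,"z":0,"roll":-7.1,"claw":1},
    {"x":0,"y":0,"z":0,"roll":-7.1,"claw":1},
    {"x":0,"y":0,"z":0,"roll":-7.1,"claw":1},
    {"x":0,"y":0,"z":0,"roll":-7.1,"claw":1},
    {"x":0,"y":0,"z":0,"roll":-7.1,"claw":1},
    {"x":0,"y":0,"z":0,"roll":-7.1,"claw":1},
  ],
)

```text
time_s: 17.18
tool_pos: [0.445, -0.2531, 0.2445]
tool_rot: [[-0.015, 1.0, -0.0], [1.0, 0.015, 0.0], [0.0, -0.0, -1.0]]
force: [0.2, -0.1, 0.8]
finger_gap: 1.001
```

apply_moves(
  rows=[
    {"x":0,"y":0,"z":0,"roll":-7.1,"claw":1},
    {"x":0,"y":0,"z":0,"roll":-2.2,"claw":1},
    {"x":0,"y":0,"z":0,"roll":0,"claw":1},
  ],
)

```text
time_s: 17.43
tool_pos: [0.4449, -0.2531, 0.2445]
tool_rot: [[-0.171, 0.985, -0.0], [0.985, 0.171, 0.0], [0.0, -0.0, -1.0]]
force: [-0.4, -0.2, 0.5]
finger_gap: 0.998
```

```bash
python3 -c "
from h import *
o=observe();R=np.array(o['tool_rot']);print(o['time_s'],o['tool_pos'],o['joints'])
print('to bar, cm', R.T@(np.array([.585,-.131,.166])-o['tool_pos'])*100)
print('yaw',np.degrees(np.arctan2(R[1,0],R[0,0])))
"
```

```text
17.4333 [ 0.44491193 -0.25312016  0.2444878 ] [ 0.67078707  0.31185975 -0.29191032  1.88047182  0.1072204   0.96462218
  0.50236512]
to bar, cm [ 9.64012796 15.88676528  7.85251346]
yaw 99.82104011900847
```

apply_moves(
  rows=[
    {"x":0.6,"y":1.0,"z":0,"roll":0,"claw":1},
    {"x":1.2,"y":2.0,"z":0,"roll":0,"claw":1},
    {"x":1.5,"y":2.5,"z":0,"roll":0,"claw":1},
    {"x":1.5,"y":2.5,"z":0,"roll":0,"claw":1},
    {"x":1.5,"y":2.5,"z":0,"roll":0,"claw":1},
    {"x":1.5,"y":2.5,"z":0,"roll":0,"claw":1},
    {"x":1.2,"y":1.9,"z":0,"roll":0,"claw":1},
    {"x":0.6,"y":1.0,"z":0,"roll":0,"claw":1},
    {"x":0,"y":0,"z":0,"roll":0,"claw":1},
    {"x":0,"y":0,"z":0,"roll":0,"claw":1},
  ],
)

```text
time_s: 18.27
tool_pos: [0.5853, -0.1318, 0.2444]
tool_rot: [[-0.167, 0.986, -0.001], [0.986, 0.167, -0.0], [-0.0, -0.001, -1.0]]
force: [-0.8, 0.3, -0.6]
finger_gap: 0.998
```

apply_moves(
  rows=[
    {"x":0,"y":0,"z":1.0,"roll":0,"claw":1},
    {"x":0,"y":0,"z":1.5,"roll":0,"claw":1},
    {"x":0,"y":0,"z":1.5,"roll":0,"claw":1},
    {"x":0,"y":0,"z":1.5,"roll":0,"claw":1},
    {"x":0,"y":0,"z":1.5,"roll":0,"claw":1},
    {"x":0,"y":0,"z":0.8,"roll":0,"claw":1},
    {"x":0,"y":0,"z":0,"roll":0,"claw":1},
    {"x":0,"y":0,"z":0,"roll":0,"claw":1},
  ],
)

```text
time_s: 18.93
tool_pos: [0.5849, -0.1326, 0.1665]
tool_rot: [[-0.166, 0.986, -0.001], [0.986, 0.166, -0.0], [-0.0, -0.001, -1.0]]
force: [-0.2, 0.4, -0.0]
finger_gap: 0.998
```

Run:
```python
from h import *
t=snapshot("top");s=snapshot("side");o=observe();print(o["time_s"],o["tool_pos"],o["finger_gap"],o["force"])
f=lambda im,x,y,w,h,k:cv2.resize(im[y:y+h,x:x+w],None,fx=k,fy=k,interpolation=cv2.INTER_CUBIC)
T,S=t["frame"],s["frame"]
cv2.imwrite("pics/c8.png",np.hstack([f(S,195,120,90,100,4.4),f(T,180,130,80,100,4.4)]));print(proj(s,o["tool_pos"]))
```

```text
19.0333 [ 0.58595622 -0.13223367  0.16756381] 1.0014337371156257 [0.49625039 0.23777214 0.19571985]
[258.63697581 172.48275952]
```

View pics/c8.png

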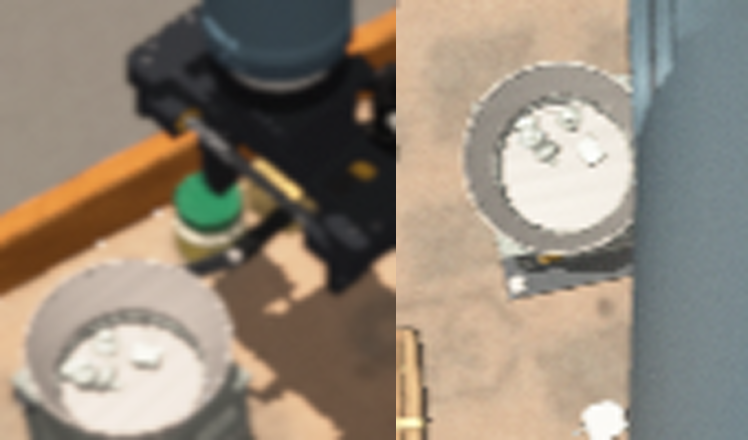

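The bar runs up between the open fingers, ending at about side-crop (290,220), and the hopper is still in clear view. I'll close on the bar.

apply_moves(
  rows=[
    {"x":0,"y":0,"z":0,"roll":0,"claw":0.6},
    {"x":0,"y":0,"z":0,"roll":0,"claw":0.4},
    {"x":0,"y":0,"z":0,"roll":0,"claw":0.3},
    {"x":0,"y":0,"z":0,"roll":0,"claw":0.2},
    {"x":0,"y":0,"z":0,"roll":0,"claw":0.1},
    {"x":0,"y":0,"z":0,"roll":0,"claw":0.05},
    {"x":0,"y":0,"z":0,"roll":0,"claw":0},
    {"x":0,"y":0,"z":0,"roll":0,"claw":0},
    {"x":0,"y":0,"z":0,"roll":0,"claw":0},
    {"x":0,"y":0,"z":0,"roll":0,"claw":0},
  ],
  newtons=12,
)

```text
time_s: 19.87
tool_pos: [0.5855, -0.1317, 0.1666]
tool_rot: [[-0.167, 0.986, -0.0], [0.986, 0.167, 0.0], [0.0, -0.0, -1.0]]
force: [0.3, -0.5, 0.3]
finger_gap: 0.268
```

apply_moves(
  rows=[
    {"x":0,"y":0,"z":0,"roll":0,"claw":0},
    {"x":0,"y":0,"z":0,"roll":0,"claw":0},
    {"x":0,"y":0,"z":0,"roll":0,"claw":0},
    {"x":0,"y":0,"z":0,"roll":0,"claw":0},
    {"x":0,"y":0,"z":0,"roll":0,"claw":0},
    {"x":0,"y":0,"z":0,"roll":0,"claw":0},
  ],
)

```text
time_s: 20.37
tool_pos: [0.5869, -0.1314, 0.1669]
tool_rot: [[-0.168, 0.986, 0.003], [0.986, 0.168, 0.0], [-0.0, 0.003, -1.0]]
force: [5.1, 1.3, -3.2]
finger_gap: 0.152
```

apply_moves(
  rows=[
    {"x":0,"y":0.2,"z":0,"roll":0,"claw":0},
    {"x":0,"y":0,"z":0,"roll":0,"claw":0},
    {"x":0,"y":0,"z":0,"roll":0,"claw":0},
    {"x":0,"y":0,"z":0,"roll":0,"claw":0},
  ],
)

```text
time_s: 20.7
tool_pos: [0.5874, -0.1314, 0.167]
tool_rot: [[-0.167, 0.986, -0.0], [0.986, 0.167, -0.0], [-0.0, -0.0, -1.0]]
force: [-1.0, -0.1, 5.5]
finger_gap: 0.152
```

apply_moves(
  rows=[
    {"x":0,"y":0,"z":0,"roll":0,"claw":0},
    {"x":0,"y":0,"z":0,"roll":0,"claw":0},
    {"x":0,"y":-0.39,"z":0.31,"roll":0,"claw":0},
    {"x":0,"y":-0.39,"z":0.32,"roll":0,"claw":0},
    {"x":0,"y":-0.7,"z":0.7,"roll":0,"claw":0},
    {"x":0,"y":-0.63,"z":0.78,"roll":0,"claw":0},
    {"x":0,"y":-0.54,"z":0.83,"roll":0,"claw":0},
    {"x":0,"y":-0.45,"z":0.89,"roll":0,"claw":0},
    {"x":0,"y":-0.35,"z":0.92,"roll":0,"claw":0},
    {"x":0,"y":-0.26,"z":0.96,"roll":0,"claw":0},
    {"x":0,"y":0,"z":0,"roll":0,"claw":0},
    {"x":0,"y":0,"z":0,"roll":0,"claw":0},
  ],
  newtons=30,
)

```text
time_s: 21.7
tool_pos: [0.5529, -0.1381, 0.1104]
tool_rot: [[-0.167, 0.986, 0.004], [0.986, 0.167, -0.001], [-0.001, 0.004, -1.0]]
force: [2.7, -0.6, 5.6]
finger_gap: 0.151
```

apply_moves(
  rows=[
    {"x":0,"y":-0.08,"z":0.5,"roll":0,"claw":0},
    {"x":0,"y":-0.08,"z":0.5,"roll":0,"claw":0},
    {"x":0,"y":-0.04,"z":0.4,"roll":0,"claw":0},
    {"x":0,"y":0,"z":0.25,"roll":0,"claw":0},
    {"x":0,"y":0,"z":0,"roll":0,"claw":0},
    {"x":0,"y":0,"z":0,"roll":0,"claw":0},
    {"x":0,"y":0,"z":0,"roll":0,"claw":0},
  ],
)

```text
time_s: 22.28
tool_pos: [0.5504, -0.1386, 0.0942]
tool_rot: [[-0.167, 0.986, 0.003], [0.986, 0.167, -0.001], [-0.001, 0.003, -1.0]]
force: [0.7, -0.9, 8.0]
finger_gap: 0.146
```

Run:
```python
from h import *
t=snapshot("top");s=snapshot("side");o=observe();print(o["time_s"],o["tool_pos"],o["force"],o["torque"],o["finger_gap"],o["qd"])
np.savez("last.npz",T=t["frame"],S=s["frame"])
g=np.array([.544,-.1295,.1]);u=np.array([.172,-.985,0])
print("grip ends pred px side",[proj(s,g+k*u) for k in(-.025,-.022,.022)],"shaft",proj(s,g+.095*np.array([.985,.171,0])-.025*u))
f=lambda im,x,y,w,h,k:cv2.resize(im[y:y+h,x:x+w],None,fx=k,fy=k,interpolation=cv2.INTER_CUBIC)
cv2.imwrite("pics/c9.png",np.hstack([f(s["frame"],195,150,85,100,4.4),f(t["frame"],185,130,85,100,4.4)]))
```

```text
22.3833 [ 0.55041827 -0.13856071  0.094181  ] [ 0.59697854 -1.58122071  6.42732797] [-0.2173931  -0.44251715  0.15052568] 0.1489174407138905 [-0.00148401  0.00049753 -0.00162234 -0.00194796  0.00083404 -0.00126916
  0.00209661]
grip ends pred px side [array([260.21945256, 204.0748915 ]), array([261.03352666, 203.40189443]), array([272.80320357, 193.67019211])] shaft [235.83629369 183.05662611]
```

View pics/c9.png

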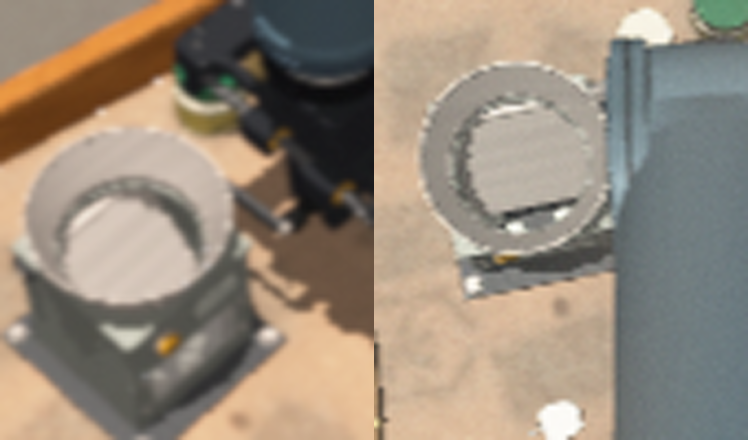

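The lever arm now ends at about side px (261,202), against a predicted (260,204) for exactly level, so it is a few degrees above. The trap is tilted open with no scrap on it, and two silver bits show in the front gap at top-crop (515,228) and (562,213). One last small step down.

apply_moves(
  rows=[
    {"x":0,"y":0,"z":0.15,"roll":0,"claw":0},
    {"x":0,"y":0,"z":0.15,"roll":0,"claw":0},
    {"x":0,"y":0,"z":0,"roll":0,"claw":0},
    {"x":0,"y":0,"z":0,"roll":0,"claw":0},
    {"x":0,"y":0,"z":0,"roll":0,"claw":0},
    {"x":0,"y":0,"z":0,"roll":0,"claw":0},
  ],
)

```text
time_s: 22.88
tool_pos: [0.5502, -0.1387, 0.0911]
tool_rot: [[-0.167, 0.986, 0.003], [0.986, 0.167, -0.001], [-0.002, 0.002, -1.0]]
force: [-0.5, -0.4, 7.5]
finger_gap: 0.149
```

Run:
```python
from h import *
t=snapshot("top");s=snapshot("side");o=observe();print(o["time_s"],o["tool_pos"],o["force"],o["finger_gap"])
# lever end in side view for bar heights
for z in(.096,.1,.104,.108):
    print(z,proj(s,np.array([.544,-.1295,z])-.022*np.array([.172,-.985,0])))
print(s["frame"][190:212,245:275].max(2))
f=cv2.resize(s["frame"][180:225,235:290],None,fx=12,fy=12,interpolation=cv2.INTER_CUBIC)
g=cv2.resize(t["frame"][145:190,190:245],None,fx=12,fy=12,interpolation=cv2.INTER_CUBIC)
cv2.imwrite("pics/c10.png",cv2.resize(np.hstack([f,g]),None,fx=.6,fy=.6))
```

```text
22.9833 [ 0.55021507 -0.13865715  0.09115761] [ 0.82276127 -0.96117579  7.82462904] 0.1507339659830578
0.096 [261.04354432 204.21814204]
0.1 [261.03352666 203.40189443]
0.104 [261.02345554 202.58136775]
0.108 [261.01333056 201.75652956]
[[212 220 226 229 231 229 221 192 157 133 115 109 109 109 100  73  38  26
   34  44  52  54  47  38  32  30  28  27  26  26]
 [201 197 195 208 216 210 185 143 116 110 109 107 108 109 102  77  40  25
   28  35  44  51  54  52  45  35  28  29  34  34]
 [197 186 164 157 156 147 130 113 109 108 109 108 107 108 102  80  45  25
   25  28  32  40  49  56  54  43  37  51  62  60]
 [190 184 159 124 113 109 108 107 108 109 109 109 107 107 102  82  48  26
   25  26  27  31  38  47  51  46  59  83  87  76]
 [198 206 179 115  94 102 104 103 105 107 107 108 106 105 105  91  60  32
   23  23  25  27  30  37  40  50  79  96  93  80]
 [196 200 171 103  75  88 102 106 106 106 106 107 107 113 129 135 108  59
   26  20  23  25  28  28  32  55  87 101 106 100]
 [196 197 174 119  76  69  86 102 105 105 106 107 114 142 182 193 158  90
   35  19  20  23  26  27  30  54  83  
[... 1187 characters left out ...]
111 108 108 107 106 106
  106 105 106 106 104 106 105 105 106 108 107 107]
 [139 100 101 132 148 144 174 210 220 215 203 169 125 108 108 106 105 106
  107 108 107 107 107 106 105 104 104 106 108 108]
 [108  90  95 113 117 120 171 210 219 220 215 182 128 106 103 103 105 106
  107 108 108 108 107 107 105 104 104 105 107 107]
 [ 92  86  87  88  90 107 163 203 215 216 206 171 120 100 101 103 105 107
  108 108 108 108 107 105 104 105 104 105 105 107]
 [ 86  84  83  82  83  99 148 186 202 206 187 145 109 100  99 103 106 107
  107 107 106 107 106 105 105 105 106 106 106 107]
 [ 83  84  85  83  81  87 106 131 163 189 191 166 129 106 102 103 105 107
  107 106 106 106 107 106 106 107 107 106 106 105]]
```

Run:
```python
from h import *
for n,(x,y,w,h) in(("top",(290,165,60,65)),("side",(295,160,66,60))):
    S=snapshot(n);hs=cv2.cvtColor(cv2.GaussianBlur(S["frame"],(3,3),0)[y:y+h,x:x+w],cv2.COLOR_BGR2HSV)
    m=cv2.morphologyEx((hs[...,1]<45).astype(np.uint8),3,np.ones((5,5)));c=max(cv2.findContours(m,0,2)[0],key=cv2.contourArea)[:,0]+[x,y]
    print(n,cv2.minAreaRect(np.array([cast(S,p,.012)[:2]*1000 for p in c],np.float32)))
o=observe();print(o["tool_pos"],o["force"]);print(job_done())
```

```text
top ((497.64776611328125, -321.48834228515625), (103.2998275756836, 68.18804931640625), 16.953441619873047)
side ((496.5422668457031, -318.50762939453125), (105.17463684082031, 68.41036987304688), 15.407493591308594)
[ 0.55022334 -0.13865172  0.09117061] [ 0.24548626 -0.86504309  8.11692867]
the job is handed in; nothing more can be done
None
```

I poured the scrap into the hopper by letting the tray pivot lip-down in a light grip on the rim. The tray is back on the bench, flat and let go, and the lever is gripped and held just about level. I handed the job in at about 23 s of the 72 s allowed.

**Tray:** It reads 103–105 x 68 mm in both cameras, which fits it lying flat, about 14 mm from where it started. It looked empty straight after the pour. After I set it down, the part I could see was empty too.

**Lever:** The grip bar works out at about 101 mm, against 100 mm for level. I got this from the tool height and the geometry, so it could be out by about 2 mm. The push is about 8 N, close to the 7 N expected. The camera check of the lever's end agrees, but only to about 5 mm.

**Scrap:** In my last picture, taken about 3 mm above the final lever position, the trap was open and clear and silver showed in the chamber below.
- **Count:** I could not count all five. Before the drop some pieces touched, so I made out four or five on the trap, and only two could be seen below.
- **Trap opening:** In the top view the trap seemed to cover more of the hole than I would expect at that angle. I did not resolve this, because the picture limit stopped a last close-up.

**Other items:** I never went near the spool, beeswax, ring clamp or loupe, but I did not measure them again.

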